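Hold the clip open over the price card

ROBOT

A 6-joint arm with a two-finger parallel gripper is mounted at the origin on a cart in front of the work surface, level with it; the furniture and walls round the work are solid. World frame = base frame: x ahead of the robot, y to its left, z up, the work surface at z = 0. Lengths are in m, angles in rad, forces in N, time in s.
With the tool pointing down it reaches from about 0.35 to 0.85 m from the base axis. Payload 8.1 kg.
Tool frame: the origin (TCP) lies on the centre line of the jaws, within the pads' length; the fingertips stand 19 mm ahead of it and the grasp point (between the pads) is the TCP (robot.tips_ahead is the distance from the TCP to the fingertips, in m); y points along the fingers, z is the direction in which the jaws open and shut, and the axes are right-handed (so a half turn about y gives the same grasp; the last joint's range is limited). The gripper opens to 93 mm and grips with 3 to 60 N. Pads are 15 mm wide; open, the fingers measure 128 mm over their backs; the gripper's body (75 mm by 188 mm) begins 65 mm behind the grasp point.
Start: joints at [1.175, 0.13, 1.488, -0, 1.523, -0.085], TCP at [0.183, 0.571, 0.238] pointing down, gripper open.
Joint ranges: [-2.96, 2.96], [-0.89, 2.26], [0.02, 2.5], [-1.34, 4.48], [0, 2.73], [-2.66, 2.66]. Speed limits (rad/s): [2.39, 2.39, 2.79, 3.14, 3.14, 3.14].

INTERFACE

Orientations are given as a rotation vector (axis times angle).
In Python, from plant import robot, imaging, models gives the robot as it stands.
- The arm moves only by the tool carry_out, never from a script. Its argument "motion" is one flat list of numbers, 7 for each row, row after row: the shift along the tool's x, y, z in m, then the turn, a rotation vector about the tool's x, y, z in degrees, then the opening, from -1 (shut) to 1 (fully open). A call has exactly 5 rows; each row shifts and turns the pose as measured when the row begins, along the tool's axes as they then stand; what a row does not reach is not made up. A row lasts 1/10 s, in which the tool goes at most 50 mm and 8.59 degrees, less where a joint would pass 70% of its speed; a pose out of reach is approached as far as the arm can. A call is refused whole if a number of a shift passes 0.05 or a number of a turn 8.59, either way. A call with a gripper value outside its range is refused whole. The fingers move at their own pace and stop on an object; "squeeze" is the grip in N (left out, the last holds). Time passes only in rows, so rows that do not move let the fingers close, or fill a call up. It gives the time, the measured TCP pose, the force and the opening at its end, in the units of the state.
- robot.read_state(): the state, without advancing time (a new reading comes with each control period).
- imaging.read_camera(name): name is "side" or "top" or "wrist"; returns the picture (384x512x3 uint8, blue, green, red); there is no depth.
- imaging.camera_model(name): a dict with "K" (3x3 intrinsics, pixels), "k1" (the pictures are not rectified: a ray, as slopes to the right and down, at radius r is drawn at 1 + k1 r^2 times it, then the intrinsics apply), "position" and "orientation" of the camera in the world. Camera axes: x right, y down, z forward; pixel columns grow to the right and rows downward; lengths in m; the calibration is good to about 2 mm. A picture is of the moment at which its call begins: read the wrist's pose just before it. camera_model takes no time and is no camera call; for the wrist camera it gives the pose at the moment of the call.
- robot.close_job(): hands the job in, once; it reports no verdict.
Trained networks look in the newest picture that a camera, given by its name, has taken for a name from the list of things; names that differ only in an ending like _2 or _b are one class to them, and where a whole thing is asked for, a point or a joint stands for the part that bears it (a point fixed in the world has none). Each returns a list of dicts, best first, with "confidence" (0 to 1); they miss things now and then, are a little off and sometimes report something else, mostly with a low value. They report only what shows in the picture. A call takes as long as a camera call. They do not tell look-alikes from the thing itself.
- models.outline_of(camera, thing): "pixels" (384x512 bool, what is visible of it) and "pixel" ([column, row] in pixels, amid what is visible of it).
The state is a dict: "t": time; "q": joint angles; "dq": joint speeds; "joint_torque": joint torques, N m; "tool_pos": TCP position; "orientation": TCP orientation; "force": force on the tool from outside, world axes, zero at the start; "wrist_torque": the same for the moment, N m; "opening": finger opening in m.
Only numpy, scipy, OpenCV 4.12 (cv2) and the standard library are available. Lean on these libraries where they do the work, as an engineer would, in place of code of your own. Each camera call takes 0.05 s, during which the arm holds its last target.

TASK

A red-handled bulldog clip is clamped on the top edge of one of the two chalk price cards. Squeeze its handles to spread it open, lift it off, and bring it to the other price card: hold it squeezed fully open, jaws gaping round the middle of that card's top edge, about a centimetre down over it and square to it, with the clip not touching the card, so that I can slip a paper label in beside the card. Finish like that, still squeezing and holding the clip; leave both cards standing where they are and do not disturb the other things on the counter.

Things in the scene. Friction and masses are not known exactly. Their poses are not given: they have to be found in the camera images.
- clip: Steel bulldog clip, red handles up, jaws down, 40 mm wide along its pin (y), 44 g. Origin at the middle of the pin, the hinge axis; z up; along x the handles are squeezed together and the jaws part. At the start it is clamped on card_a, pin 10 mm above the card's edge, jaw tips 16 mm below it, up to 18 mm off the card's middle.
- clip_grip (a point): Point between the handles where to squeeze, 28 mm above the pin on the clip's z axis; squeeze along x. Clamped: handles slope outward, ends 38 mm above the pin, 47 mm over their outsides. Fully squeezed: parallel, 19 mm over their outsides, ends 43 mm above the pin. Each is 28 mm wide. About 6 N a side holds it open, it snaps shut if let go. Keep fingertips over 5 mm above the pin.
- jaw_front (a joint): Swing of the clip half on the clip's -x side, rad: 0 when clamped on a 4 mm card, 0.36 when the handles are squeezed fully home (jaws gape 22 mm). Spring-loaded shut. Both halves swing together.
- jaw_back (a joint): Swing of the clip half on the clip's +x side, rad: same meaning, always equal to the other half.
- clip_mouth (a point): Point midway between the tips of the opened jaws, 24 mm below the pin on the clip's z axis. The opened halves reach out to 16 mm either side of it; the throat under the pin is 19 mm above it.
- card_a: Chalk price card that carries the clip at the start: upright black board 4 mm thick (x), 90 mm wide (y), on a wooden foot 22 x 60 x 14 mm, 72 mm high over all, 120 g, loose. Origin at the centre of the underside, z up, y along the card's edge, x through its thickness (printed face to -x).
- card_b: The other chalk price card, without a clip: the same size, make and axes. The clip is to be held over the middle of its top edge, 72 mm above its origin.
- bell: Chrome counter bell, 84 mm across, 61 mm high, loose; leave alone. Origin at the centre of its underside.
- cup: White cup of coffee standing on a saucer, top 59 mm above the counter, loose; leave alone. Origin at the centre of its underside.
- mouse: Black computer mouse, 104 x 58 x 36 mm, loose; leave alone. Origin at the centre of its underside.
- chalk_pen: Red and white pen, 135 x 16 mm, lying loose near the counter's front edge; leave alone. Origin under its middle.
Things that resemble listed ones, but are neither listed nor needed, are in the scene too. Leave any pink look-alike of the clip alone.

How it is judged:
By the outcome, as a careful person would: the job done as asked, in the order asked, and still so for the second after the job is handed in, while the arm keeps its last pose, push and grip.
It also fails if it takes over 32 s, if anything falls off the work surface, if the arm or the gripper's body presses on something with over 40 N, if the wrist force passes 120 N, or if a joint passes its speed limit or range.

## Working session

There is one attempt and no reset: what is moved stays moved. The work goes in short steps, Python scripts to look and compute and a tool call to move; the robot and the scene stay as the last step left them, time stands still between calls to the robot, and variables do not carry over. Pictures are saved under pics/ and viewed, and the job is handed in when it is done.

Besides the shell and the picture viewer there is one more tool, called after "Request:" by a JSON object that holds its "op" and its "data". carry_out: Moves the arm, as the interface text tells. Its arguments: {"type":"object","properties":{"motion":{"type":"array","items":{"type":"number"}},"squeeze":{"type":"number"}},"required":["motion"]}

```bash
ls; mkdir -p pics
python3 - <<'E'
from plant import robot, imaging, models
import cv2, numpy as np
s=robot.read_state()
print({k:np.round(v,3) if not isinstance(v,dict) else v for k,v in s.items()})
for c in ["side","top","wrist"]:
    im=imaging.read_camera(c); cv2.imwrite(f"pics/{c}0.png",im)
    m=imaging.camera_model(c); print(c,m)
E
```

```text
pics
{'t': np.float64(0.0), 'q': array([ 1.175,  0.131,  1.489, -0.   ,  1.523, -0.085]), 'dq': array([-0.001, -0.002,  0.001,  0.   ,  0.   ,  0.   ]), 'joint_torque': array([ 0.0000e+00, -5.5981e+01, -4.9178e+01,  7.7000e-02,  3.5000e-02,
       -0.0000e+00]), 'tool_pos': array([0.183, 0.571, 0.237]), 'orientation': array([-1.559,  0.244, -0.244]), 'force': array([ 0.555, -0.018,  0.202]), 'wrist_torque': array([-0.008,  0.016, -0.022]), 'opening': np.float64(0.093)}
side {'K': array([[380.17887622,   0.        , 254.52609894],
       [  0.        , 380.17887622, 192.0665034 ],
       [  0.        ,   0.        ,   1.        ]]), 'k1': -0.12534589655564782, 'position': array([-0.04485396, -0.82005845,  0.51364263]), 'orientation': array([-1.89954082,  0.61082605, -0.39536295])}
top {'K': array([[423.34763242,   0.        , 257.25502121],
       [  0.        , 423.34763242, 184.5504569 ],
       [  0.        ,   0.        ,   1.        ]]), 'k1': -0.13201738064299048, 'position': array([ 0.42638801, -0.01363142,  1.13027111]), 'orientation': array([-2.16842201,  2.16214618, -0.1210409 ])}
wrist {'K': array([[277.54892888,   0.        , 255.13939736],
       [  0.        , 277.54892888, 196.73898338],
       [  0.        ,   0.        ,   1.        ]]), 'k1': -0.020613694055988462, 'position': array([0.10293167, 0.59693727, 0.38352876]), 'orientation': array([2.3337168 , 1.70071329, 0.25645926])}
```

View pics/side0.png

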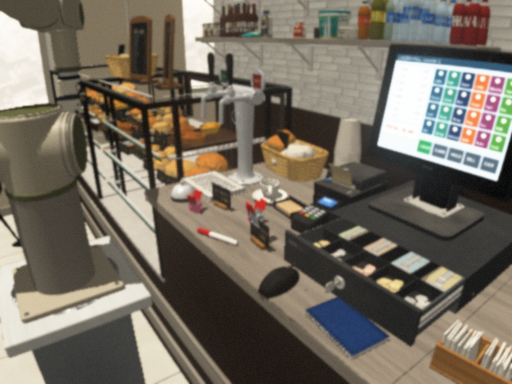

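View pics/top0.png

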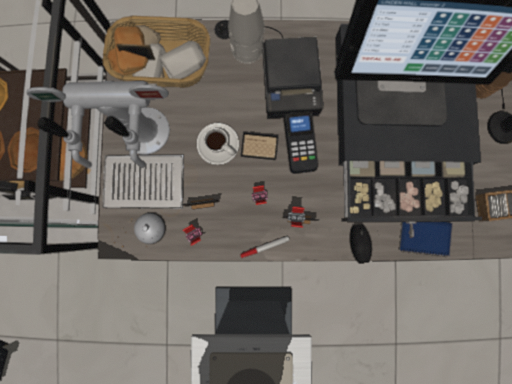

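View pics/wrist0.png

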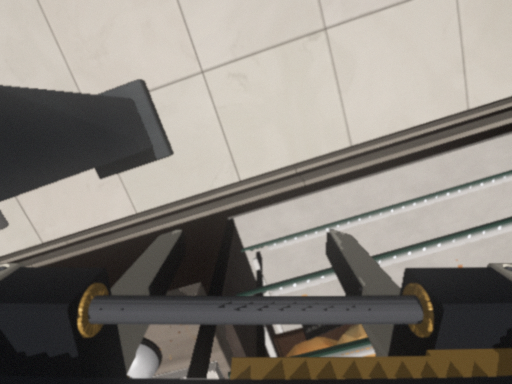

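```bash
cat > h.py <<'E'
import numpy as np, cv2
from scipy.spatial.transform import Rotation as R
from scipy.optimize import least_squares
def pose(m): return R.from_rotvec(m['orientation']).as_matrix(), np.array(m['position'])
def proj(m,P):
    Rm,p=pose(m); c=(np.atleast_2d(P)-p)@Rm
    u=c[:,:2]/c[:,2:]; r2=(u**2).sum(1,keepdims=True); u=u*(1+m['k1']*r2)
    return u@m['K'][:2,:2].T+m['K'][:2,2]
def ray(m,px):
    Rm,p=pose(m); d=(np.atleast_2d(px)-m['K'][:2,2])/np.diag(m['K'])[:2]; u=d.copy()
    for _ in range(20): u=d/(1+m['k1']*(u**2).sum(1,keepdims=True))
    return np.c_[u,np.ones(len(u))]@Rm.T,p
def onz(m,px,z):
    d,p=ray(m,px); return p+d*((z-p[2])/d[:,2:])
E
python3 - <<'E'
from plant import robot, imaging, models
import cv2, numpy as np
from h import *
t=cv2.imread('pics/top0.png'); s=cv2.imread('pics/side0.png')
cv2.imwrite('pics/topz.png',cv2.resize(t[165:265,140:340],None,fx=4,fy=4,interpolation=cv2.INTER_CUBIC))
cv2.imwrite('pics/sidez.png',cv2.resize(s[165:265,160:290],None,fx=6,fy=6,interpolation=cv2.INTER_CUBIC))
mt=imaging.camera_model('top');ms=imaging.camera_model('side')
for cam,m in (('top',mt),('side',ms)):
  for th in ['clip','card_a','bell','cup','mouse','chalk_pen']:
    for o in models.outline_of(cam,th):
        px=np.array(o['pixel'])[None]; print(cam,th,round(o['confidence'],2),px.round(1),o['pixels'].sum(),onz(m,px,0.07).round(3))
print(robot.read_state()['t'])
E
```

```text
top clip 0.8 [[298.8 214. ]] 270 [[ 0.47  -0.119  0.07 ]]
top clip 0.72 [[191.8 234.7]] 264 [[0.417 0.148 0.07 ]]
top clip 0.61 [[261.5 193.6]] 242 [[ 0.521 -0.026  0.07 ]]
top card_a 0.51 [[204.2 201.5]] 214 [[0.501 0.118 0.07 ]]
top card_a 0.48 [[305.4 217.1]] 93 [[ 0.462 -0.136  0.07 ]]
top card_a 0.46 [[149.2 230.2]] 755 [[0.428 0.256 0.07 ]]
top bell 0.98 [[150.4 226.5]] 782 [[0.437 0.254 0.07 ]]
top bell 0.31 [[296.  218.7]] 262 [[ 0.458 -0.112  0.07 ]]
top cup 0.76 [[215.9 141.4]] 480 [[0.654 0.091 0.07 ]]
top mouse 0.86 [[359.8 242.3]] 745 [[ 0.399 -0.273  0.07 ]]
top chalk_pen 0.64 [[264.6 244.8]] 286 [[ 0.393 -0.034  0.07 ]]
top chalk_pen 0.42 [[204.6 203.2]] 236 [[0.496 0.117 0.07 ]]
side clip 0.83 [[193.4 200. ]] 262 [[0.382 0.085 0.07 ]]
side clip 0.74 [[256.8 215.1]] 304 [[ 0.472 -0.099  0.07 ]]
side clip 0.58 [[257.8 208.2]] 22 [[ 0.499 -0.067  0.07 ]]
side card_a 0.79 [[221.  199.1]] 389 [[0.449 0.044 0.07 ]]
side card_a 0.56 [[262.8 233.5]] 440 [[ 0.427 -0.187  0.07 ]]
side bell 0.85 [[180.2 195.3]] 326 [[0.366 0.139 0.07 ]]
side cup 0.74 [[218.7 198.5]] 358 [[0.446 0.052 0.07 ]]
side cup 0.56 [[272.1 190.5]] 272 [[0.605 0.008 0.07 ]]
side mouse 0.85 [[275.4 280.6]] 958 [[ 0.336 -0.35   0.07 ]]
side mouse 0.58 [[271.7 187.8]] 289 [[0.618 0.025 0.07 ]]
side chalk_pen 0.61 [[220.7 232.8]] 238 [[ 0.347 -0.125  0.07 ]]
0.75
```

View pics/topz.png

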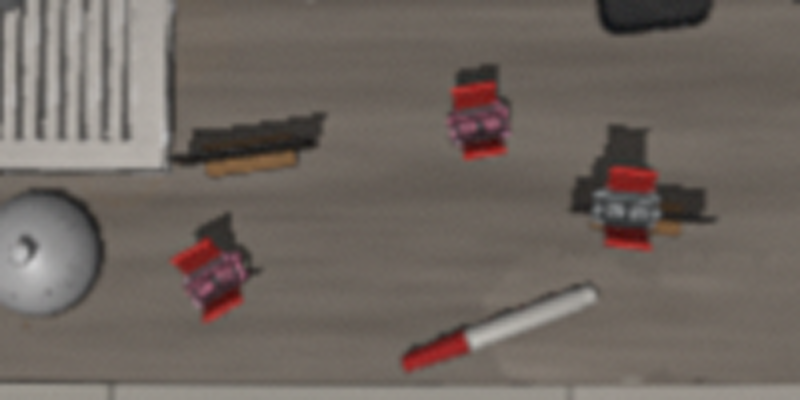

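View pics/sidez.png

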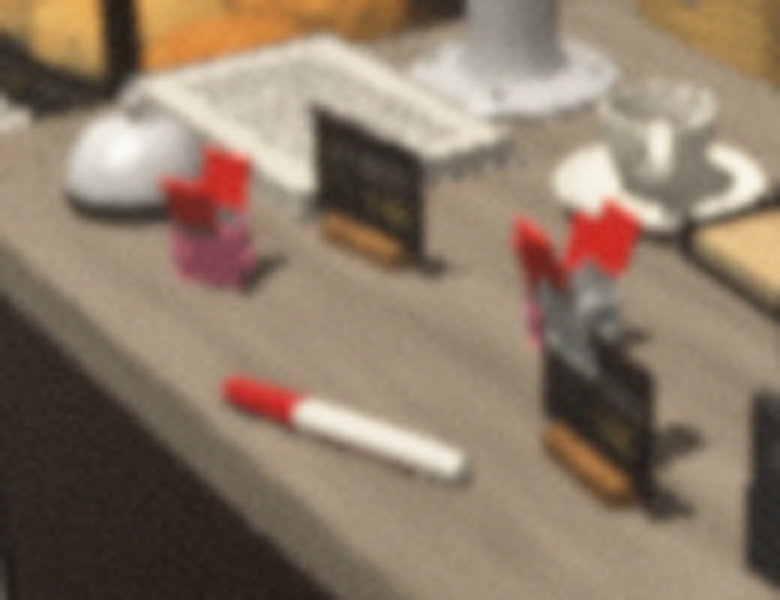

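Run:
```python
from plant import robot, imaging, models
from h import *
s=robot.read_state(); T=R.from_rotvec(s['orientation']).as_matrix(); print('tool axes cols\n',T.round(3))
mw=imaging.camera_model('wrist'); Rw,pw=pose(mw)
print('cam in tool pos',(T.T@(pw-s['tool_pos'])).round(4)); print('cam axes in tool\n',(T.T@Rw).round(3))
mt=imaging.camera_model('top')
c=lambda x,y:np.array([[140+x/4-.375,165+y/4-.375]])
for n,p,z in [('pin',(627,211),.085),('upper handle',(633,178),.115),('lower handle',(628,243),.115),('A left',(574,208),.072),('A right',(714,219),.072),('B left',(172,160),.072),('B right',(322,140),.072),('B foot l',(208,175),.014),('B foot r',(297,165),.014),('A foot r',(680,232),.014)]:
    print(n,onz(mt,c(*p),z).round(4))
```

```text
tool axes cols
 [[ 0.952 -0.     0.306]
 [-0.306  0.     0.952]
 [-0.    -1.     0.   ]]
cam in tool pos [-0.0845 -0.1467  0.    ]
cam axes in tool
 [[ 0.     0.955  0.296]
 [-0.001 -0.296  0.955]
 [ 1.    -0.001  0.001]]
pin [[ 0.461  -0.1117  0.085 ]]
upper handle [[ 0.4798 -0.1126  0.115 ]]
lower handle [[ 0.4408 -0.1094  0.115 ]]
A left [[ 0.4632 -0.0797  0.072 ]]
A right [[ 0.4564 -0.1675  0.072 ]]
B left [[0.4923 0.1724 0.072 ]]
B right [[0.5053 0.0781 0.072 ]]
B foot l [[0.4861 0.1585 0.014 ]]
B foot r [[0.493  0.0995 0.014 ]]
A foot r [[ 0.4495 -0.1533  0.014 ]]
```

```bash
cat >> h.py <<'E'
def toolR(az):  # tool pointing down, z axis at azimuth az (rad)
    z=np.array([np.cos(az),np.sin(az),0]); y=np.array([0,0,-1.]); return np.c_[np.cross(y,z),y,z]
def plan(s,p,az,n,Rt=None):
    Rc=R.from_rotvec(s['orientation']); Rt=R.from_matrix(toolR(az) if Rt is None else Rt); pc=np.array(s['tool_pos'])
    w=(Rc.inv()*Rt).as_rotvec(); out=[]
    for i in range(n):
        Ri=Rc*R.from_rotvec(w*i/n); d=Ri.inv().apply((np.array(p)-pc)/n)
        out.append(np.r_[d*1000,np.degrees(w/n)])
    return np.array(out)
E
python3 - <<'E'
from plant import robot, imaging, models
from h import *
s=robot.read_state()
print(plan(s,[.461,-.112,.237],np.radians(-4.4),20).round(1))
mt=imaging.camera_model('top');ms=imaging.camera_model('side')
for z in (.2,.3): print(z,onz(mt,[[75,145],[137,162],[134,150],[150,130],[75,165]],z).round(3).tolist())
E
```

```text
[[ 23.7   0.  -28.3  -0.    3.8  -0. ]
 [ 25.5   0.  -26.6  -0.    3.8  -0. ]
 [ 27.2   0.  -24.9  -0.    3.8  -0. ]
 [ 28.8   0.  -23.   -0.    3.8  -0. ]
 [ 30.3   0.  -21.   -0.    3.8  -0. ]
 [ 31.6   0.  -19.   -0.    3.8  -0. ]
 [ 32.8   0.  -16.8  -0.    3.8  -0. ]
 [ 33.9   0.  -14.6  -0.    3.8  -0. ]
 [ 34.8   0.  -12.3  -0.    3.8  -0. ]
 [ 35.5   0.   -9.9  -0.    3.8  -0. ]
 [ 36.1   0.   -7.5  -0.    3.8  -0. ]
 [ 36.5   0.   -5.1  -0.    3.8  -0. ]
 [ 36.8   0.   -2.7  -0.    3.8  -0. ]
 [ 36.9   0.   -0.2  -0.    3.8  -0. ]
 [ 36.8   0.    2.3  -0.    3.8  -0. ]
 [ 36.6   0.    4.7  -0.    3.8  -0. ]
 [ 36.2   0.    7.2  -0.    3.8  -0. ]
 [ 35.6   0.    9.6  -0.    3.8  -0. ]
 [ 34.9   0.   11.9  -0.    3.8  -0. ]
 [ 34.    0.   14.2  -0.    3.8  -0. ]]
0.2 [[0.62, 0.404, 0.2], [0.58, 0.256, 0.2], [0.607, 0.264, 0.2], [0.653, 0.229, 0.2], [0.573, 0.401, 0.2]]
0.3 [[0.599, 0.359, 0.3], [0.563, 0.227, 0.3], [0.588, 0.234, 0.3], [0.629, 0.203, 0.3], [0.557, 0.356, 0.3]]
```

Request:
{"op": "carry_out", "data": {"motion": [0.024,0,-0.028,0,3.8,0,1,0.0255,0,-0.0265,0,3.8,0,1,0.027,0,-0.025,0,3.8,0,1,0.029,0,-0.023,0,3.8,0,1,0.03,0,-0.021,0,3.8,0,1]}}

```text
t: 1.25
tool_pos: [0.2526, 0.3984, 0.2362]
orientation: [-1.511, 0.508, -0.507]
force: [0.8, -0.2, 0.3]
opening: 0.0928
```

Request:
{"op": "carry_out", "data": {"motion": [0.0316,0,-0.019,0,3.8,0,1,0.033,0,-0.017,0,3.8,0,1,0.034,0,-0.0145,0,3.8,0,1,0.035,0,-0.0125,0,3.8,0,1,0.0355,0,-0.01,0,3.8,0,1]}}

```text
t: 1.75
tool_pos: [0.3223, 0.2197, 0.237]
orientation: [-1.426, 0.771, -0.774]
force: [0.5, 0.0, 0.7]
opening: 0.0927
```

Request:
{"op": "carry_out", "data": {"motion": [0.036,0,-0.0075,0,3.8,0,1,0.0365,0,-0.005,0,3.8,0,1,0.037,0,-0.0025,0,3.8,0,1,0.037,0,0,0,3.8,0,1,0.037,0,0.0025,0,3.8,0,1]}}

```text
t: 2.25
tool_pos: [0.3915, 0.0403, 0.2386]
orientation: [-1.303, 1.03, -1.038]
force: [1.1, 0.3, 1.0]
opening: 0.0929
```

Run:
```python
from plant import robot, imaging, models
from h import *
s=robot.read_state(); print(s['t'],s['tool_pos'].round(4),toolR(0).T.round(0)[0],R.from_rotvec(s['orientation']).as_matrix()[:,2].round(3),s['q'].round(2))
print(plan(s,[.461,-.112,.237],np.radians(-4.4),8).round(1))
```

```text
2.25 [0.3915 0.0403 0.2386] [ 0. -1.  0.] [0.973 0.232 0.009] [-0.03 -0.47  2.02  0.    1.58 -0.26]
[[20.5  0.2  4.  -0.1  2.2 -0. ]
 [20.4  0.2  4.8 -0.1  2.2 -0. ]
 [20.2  0.2  5.6 -0.1  2.2 -0. ]
 [19.9  0.2  6.4 -0.1  2.2 -0. ]
 [19.7  0.2  7.2 -0.1  2.2 -0. ]
 [19.4  0.2  7.9 -0.1  2.2 -0. ]
 [19.   0.2  8.7 -0.1  2.2 -0. ]
 [18.7  0.2  9.4 -0.1  2.2 -0. ]]
```

Request:
{"op": "carry_out", "data": {"motion": [0.034,0,0.007,0,3.6,0,1,0.034,0,0.009,0,3.6,0,1,0.033,0,0.011,0,3.6,0,1,0.032,0,0.013,0,3.6,0,1,0.028,0,0.014,-0.5,3.5,0,1]}}

```text
t: 2.75
tool_pos: [0.4645, -0.1234, 0.2405]
orientation: [-1.158, 1.276, -1.278]
force: [0.5, 1.1, -0.1]
opening: 0.0931
```

Run:
```python
from plant import robot, imaging, models
from h import *
s=robot.read_state(); print(s['t'],s['tool_pos'].round(4),R.from_rotvec(s['orientation']).as_matrix()[:,2].round(3),s['dq'].round(3))
m=imaging.camera_model('wrist'); im=imaging.read_camera('wrist'); m2=imaging.camera_model('wrist'); cv2.imwrite('pics/w1.png',im)
import pickle; pickle.dump((m,m2),open('w1.pkl','wb')); print(m['position']-m2['position'])
o=models.outline_of('wrist','clip')
for q in o: print(q['confidence'],q['pixel'],q['pixels'].sum())
```

```text
2.75 [ 0.4645 -0.1234  0.2405] [ 0.996 -0.094  0.004] [-0.482  0.672 -0.578 -0.017 -0.012  0.158]
[-0.00164468  0.00324933  0.00053114]
0.9 [250.2, 182.3] 1429
0.59 [298.2, 89.4] 1173
```

View pics/w1.png

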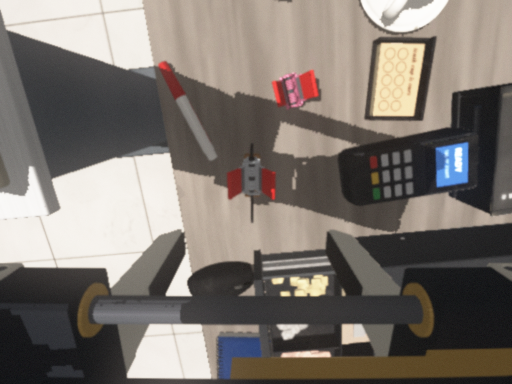

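Run:
```python
from plant import robot, imaging, models
from h import *
import pickle
imaging.read_camera('top')
s=robot.read_state(); print(s['t'],s['tool_pos'].round(4),R.from_rotvec(s['orientation']).as_matrix()[:,2].round(3),s['dq'].round(3))
m=imaging.camera_model('wrist'); im=imaging.read_camera('wrist'); cv2.imwrite('pics/w2.png',im)
pickle.dump((m,s),open('w2.pkl','wb'))
cv2.imwrite('pics/w2z.png',cv2.resize(im[130:230,200:310],None,fx=6,fy=6,interpolation=cv2.INTER_CUBIC))
```

```text
2.9 [ 0.4642 -0.123   0.24  ] [ 0.996 -0.093  0.003] [ 0.04  -0.038  0.033  0.011  0.01  -0.006]
```

View pics/w2z.png

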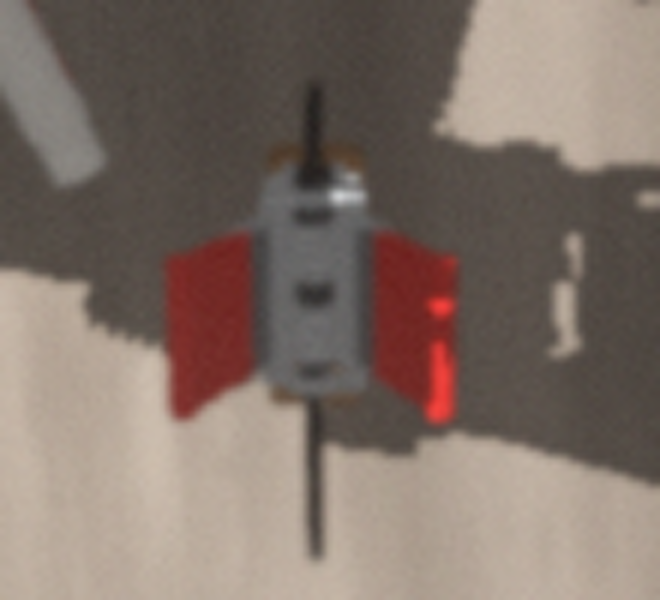

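Run:
```python
from h import *
import pickle
m,s=pickle.load(open('w2.pkl','rb'))
c=lambda x,y:np.array([[200+(x+.5)/6-.5,130+(y+.5)/6-.5]])
P={}
for n,p,z in [('cardtop',(315,82),.072),('cardbot',(317,557),.072),('Lt',(167,258),.12),('Lb',(175,418),.12),('Rt',(457,258),.12),('Rb',(447,422),.12)]:
    P[n]=onz(m,c(*p),z)[0]; print(n,P[n].round(4))
v=P['cardtop']-P['cardbot']; print('len',np.linalg.norm(v),'az x',np.degrees(np.arctan2(v[1],v[0]))-90, 'mid',(P['cardtop']+P['cardbot'])/2)
print('clip ctr',np.mean([P[k] for k in ('Lt','Lb','Rt','Rb')],0), P['Rt']-P['Lt'],P['Rb']-P['Lb'],P['Lt']-P['Lb'],P['Rt']-P['Rb'])
```

```text
cardtop [ 0.4641 -0.0735  0.072 ]
cardbot [ 0.4552 -0.1686  0.072 ]
Lt [ 0.4382 -0.0944  0.12  ]
Lb [ 0.4361 -0.1217  0.12  ]
Rt [ 0.4853 -0.0989  0.12  ]
Rb [ 0.4816 -0.1268  0.12  ]
len 0.09549387212614592 az x -5.334520750852619 mid [ 0.45965185 -0.12102063  0.072     ]
clip ctr [ 0.46030634 -0.11045679  0.12      ] [ 0.04714226 -0.00447696  0.        ] [ 0.04545714 -0.00503358  0.        ] [0.00202867 0.02732135 0.        ] [0.00371379 0.02787797 0.        ]
```

Request:
{"op": "carry_out", "data": {"motion": [-0.006,0.02,-0.0025,-0.2,0,0,1,-0.0062,0.02,-0.0025,0,0,0,1,0,0.02,0,0,0,0,1,0,0.02,0,0,0,0,1,0,0,0,0,0,0,1]}}

```text
t: 3.45
tool_pos: [0.4594, -0.1033, 0.1595]
orientation: [-1.164, 1.269, -1.268]
force: [-0.7, 0.1, -0.8]
opening: 0.0931
```

Run:
```python
from plant import robot, imaging, models
from h import *
import pickle
s=robot.read_state(); print(s['t'],s['tool_pos'].round(4),R.from_rotvec(s['orientation']).as_matrix()[:,2].round(3),s['force'].round(2))
m=imaging.camera_model('wrist'); im=imaging.read_camera('wrist')
pickle.dump((m,s),open('w3.pkl','wb'))
print(plan(s,[.4603,-.1105,.110],np.radians(-5.3),1).round(2))
cv2.imwrite('pics/w3.png',cv2.resize(im[130:330,120:400],None,fx=2.8,fy=2.8,interpolation=cv2.INTER_CUBIC))
```

```text
3.45 [ 0.4594 -0.1033  0.1595] [ 0.997 -0.082  0.003] [-0.69  0.12 -0.85]
[[ 7.27 49.52  1.35 -0.17  0.58 -0.24]]
```

View pics/w3.png

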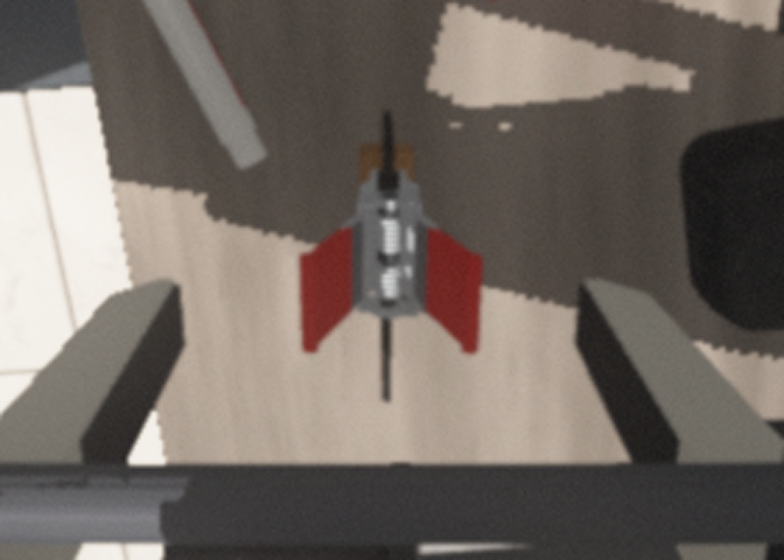

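Run:
```python
from h import *
import pickle
m,s=pickle.load(open('w3.pkl','rb'))
c=lambda x,y:np.array([[120+(x+.5)/2.8-.5,130+(y+.5)/2.8-.5]])
P=[onz(m,c(*p),.12)[0] for p in [(301,255),(303,352),(481,258),(476,352)]]
print(np.round(P,4),np.mean(P,0))
a=onz(m,c(388,112),.072)[0];b=onz(m,c(386,400),.072)[0];print(a,b,np.degrees(np.arctan2((a-b)[1],(a-b)[0]))-90)
```

```text
[[ 0.4384 -0.0938  0.12  ]
 [ 0.4357 -0.1217  0.12  ]
 [ 0.4846 -0.0986  0.12  ]
 [ 0.482  -0.1256  0.12  ]] [ 0.4601787  -0.10992941  0.12      ]
[ 0.46356233 -0.06808174  0.072     ] [ 0.45484898 -0.1684642   0.072     ] -4.960924381168596
```

Request:
{"op": "carry_out", "data": {"motion": [0.0037,0.014,0.0008,0,0.3,0,1,0.0036,0.014,0.0005,0,0.3,0,1,0,0.011,0,0,0,0,1,0,0.006,0,0,0,0,1,0,0,0,0,0,0,1]}}

```text
t: 4.0
tool_pos: [0.463, -0.1113, 0.116]
orientation: [-1.155, 1.27, -1.28]
force: [0.6, -0.6, -0.3]
opening: 0.0933
```

Run:
```python
from plant import robot, imaging, models
from h import *
import pickle
s=robot.read_state(); print(s['t'],s['tool_pos'].round(4),R.from_rotvec(s['orientation']).as_matrix()[:,2].round(3),s['force'].round(2))
m=imaging.camera_model('wrist'); im=imaging.read_camera('wrist')
pickle.dump((m,s),open('w4.pkl','wb'))
print(plan(s,[.4603,-.1105,.110],np.radians(-5.3),1).round(2))
cv2.imwrite('pics/w4.png',cv2.resize(im[130:330,120:400],None,fx=2.8,fy=2.8,interpolation=cv2.INTER_CUBIC))
```

```text
4.0 [ 0.463  -0.1113  0.116 ] [ 0.996 -0.092  0.01 ] [ 0.65 -0.64 -0.27]
[[-0.52  6.01 -2.86 -0.58  0.03 -0.15]]
```

View pics/w4.png

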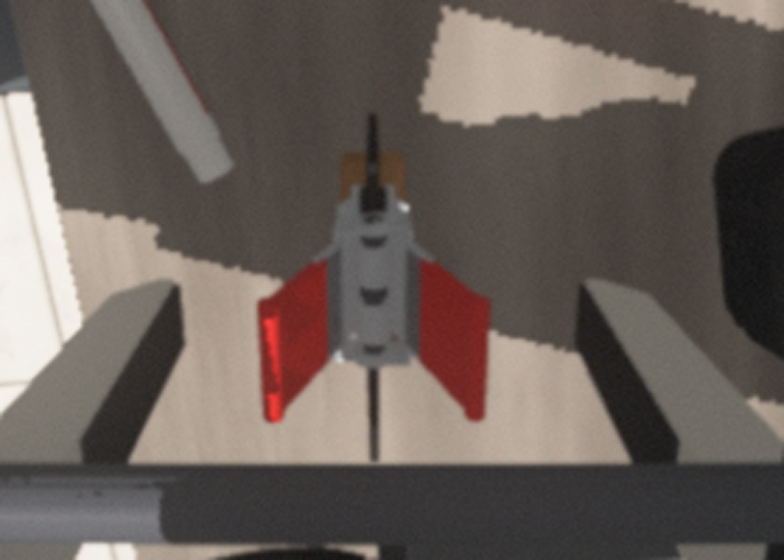

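Request:
{"op": "carry_out", "data": {"motion": [-0.0005,0.004,-0.0022,-0.6,0,0,1,0,0.0015,-0.0005,0,0,0,1,0,0,0,0,0,0,1,0,0,0,0,0,0,1,0,0,0,0,0,0,1]}}

```text
t: 4.55
tool_pos: [0.4614, -0.1109, 0.1119]
orientation: [-1.162, 1.277, -1.276]
force: [0.5, -0.2, -0.3]
opening: 0.0934
```

Run:
```python
from plant import robot, imaging, models
from h import *
s=robot.read_state(); print(s['t'],s['tool_pos'].round(4),R.from_rotvec(s['orientation']).as_matrix()[:,2].round(3),s['force'].round(2))
m=imaging.camera_model('wrist'); im=imaging.read_camera('wrist')
c=lambda x,y:np.array([[120+(x+.5)/2.8-.5,130+(y+.5)/2.8-.5]])
print(plan(s,[.4603,-.1105,.110],np.radians(-5.3),1).round(2))
cv2.imwrite('pics/w5.png',cv2.resize(im[130:330,120:400],None,fx=2.8,fy=2.8,interpolation=cv2.INTER_CUBIC))
```

```text
4.55 [ 0.4614 -0.1109  0.1119] [ 0.996 -0.092  0.001] [ 0.52 -0.18 -0.27]
[[-0.26  1.9  -1.12 -0.06  0.02 -0.12]]
```

View pics/w5.png

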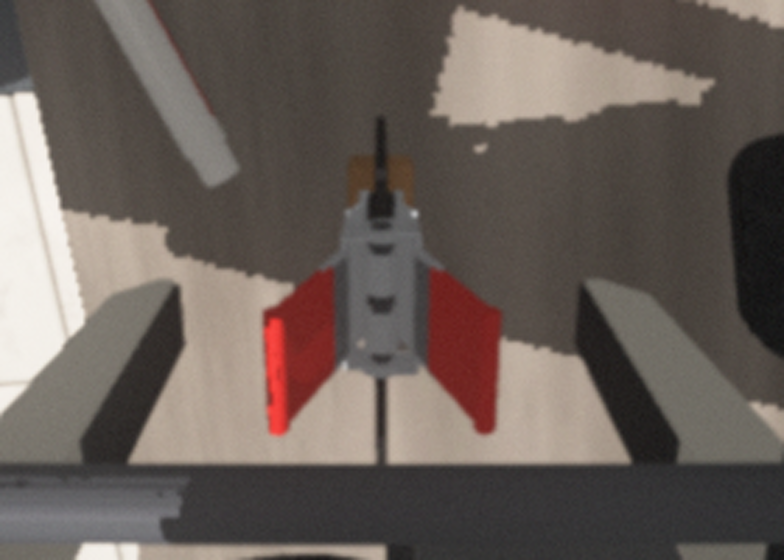

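Request:
{"op": "carry_out", "data": {"motion": [0,0.0015,0,0,0,0,0.2,0,0,0,0,0,0,0.1,0,0,0,0,0,0,0,0,0,0,0,0,0,-0.1,0,0,0,0,0,0,-0.2], "squeeze": 20}}

```text
t: 5.1
tool_pos: [0.4616, -0.111, 0.1107]
orientation: [-1.162, 1.276, -1.276]
force: [0.4, 0.4, -0.8]
opening: 0.0574
```

Run:
```python
from plant import robot, imaging, models
from h import *
s=robot.read_state(); print(s['t'],s['tool_pos'].round(4),s['opening'],s['force'].round(2))
im=imaging.read_camera('wrist')
cv2.imwrite('pics/w6.png',cv2.resize(im[130:330,120:400],None,fx=2.8,fy=2.8,interpolation=cv2.INTER_CUBIC))
```

```text
5.1 [ 0.4616 -0.111   0.1107] 0.05743171819274208 [ 0.36  0.41 -0.76]
```

View pics/w6.png

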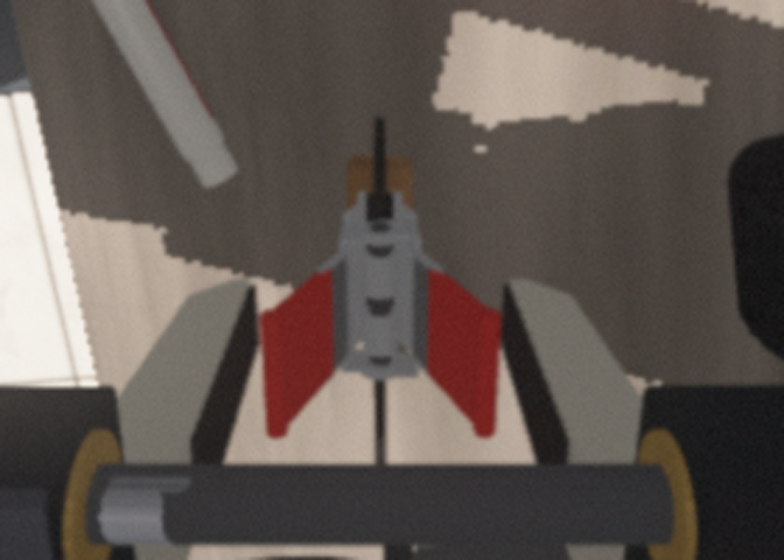

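Request:
{"op": "carry_out", "data": {"motion": [0,0,0,0,0,0,-1,0,0,0,0,0,0,-1,0,0,0,0,0,0,-1,0,0,0,0,0,0,-1,0,0,0,0,0,0,-1], "squeeze": 20}}

```text
t: 5.65
tool_pos: [0.4614, -0.1108, 0.1104]
orientation: [-1.162, 1.276, -1.276]
force: [-0.1, 0.9, -0.9]
opening: 0.0176
```

Run:
```python
from plant import robot, imaging, models
from h import *
s=robot.read_state(); print(s['t'],s['tool_pos'].round(4),s['opening'],s['force'].round(2))
im=imaging.read_camera('wrist')
cv2.imwrite('pics/w7.png',cv2.resize(im[130:330,120:400],None,fx=2.8,fy=2.8,interpolation=cv2.INTER_CUBIC))
```

```text
5.65 [ 0.4614 -0.1108  0.1104] 0.017616656351271895 [-0.07  0.93 -0.94]
```

View pics/w7.png

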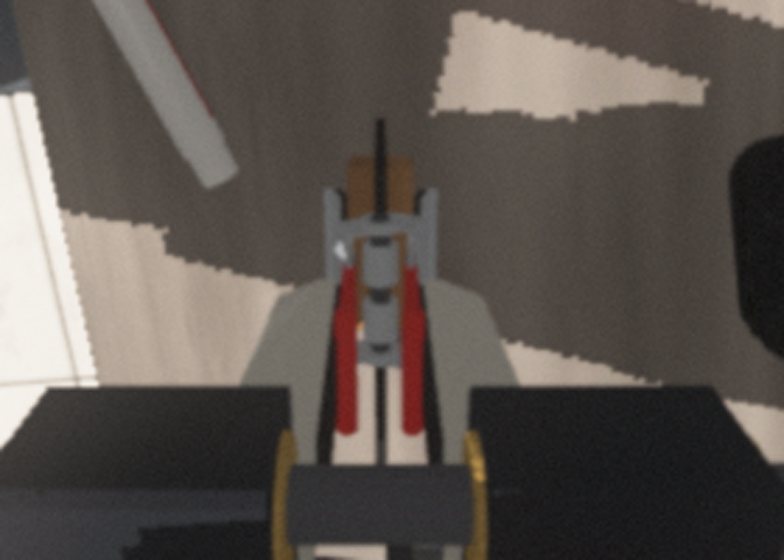

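Request:
{"op": "carry_out", "data": {"motion": [0,-0.008,0,0,0,0,-1,0,-0.015,0,0,0,0,-1,0,-0.022,0,0,0,0,-1,0,-0.025,0,0,0,0,-1,0,-0.02,0,0,0,0,-1], "squeeze": 20}}

```text
t: 6.2
tool_pos: [0.4588, -0.1101, 0.2016]
orientation: [-1.165, 1.283, -1.271]
force: [1.0, -0.2, -0.4]
opening: 0.0173
```

Run:
```python
from plant import robot, imaging, models
from h import *
s=robot.read_state(); print(s['t'],s['tool_pos'].round(4),s['opening'],s['force'].round(2))
im=imaging.read_camera('wrist')
cv2.imwrite('pics/w8.png',im)
# B target guess
print(plan(s,[.478,.06,.20],np.radians(7.9),5).round(1))
```

```text
6.2 [ 0.4588 -0.1101  0.2016] 0.017295715832330655 [ 0.99 -0.15 -0.37]
[[-34.2   0.5   0.7   0.1  -2.6  -0.1]
 [-34.2   0.4   2.3   0.1  -2.6  -0.1]
 [-34.    0.4   3.8   0.1  -2.6  -0.1]
 [-33.8   0.4   5.4   0.1  -2.6  -0.1]
 [-33.5   0.3   6.9   0.1  -2.6  -0.1]]
```

View pics/w8.png

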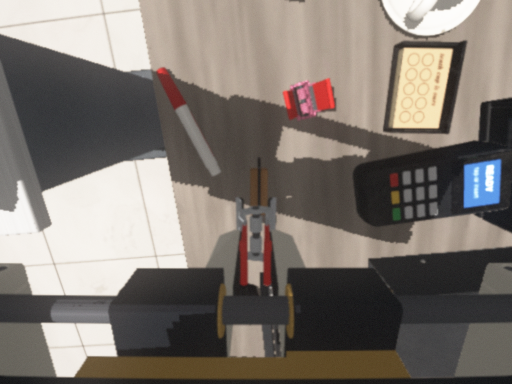

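Request:
{"op": "carry_out", "data": {"motion": [-0.034,0,0.001,0,-2.6,0,-1,-0.036,0,0.002,0,-2.7,0,-1,-0.036,0,0.004,0,-2.7,0,-1,-0.036,0,0.006,0,-2.7,0,-1,-0.02,0,0.005,0,-1.5,0,-1], "squeeze": 20}}

```text
t: 6.75
tool_pos: [0.4818, 0.0534, 0.2095]
orientation: [-1.259, 1.114, -1.123]
force: [-0.1, -1.0, -0.7]
opening: 0.0178
```

Request:
{"op": "carry_out", "data": {"motion": [-0.006,0,0.003,0,-0.5,0,-1,0,0,0,0,0,0,-1,0,0,0,0,0,0,-1,0,0,0,0,0,0,-1,0,0,0,0,0,0,-1], "squeeze": 20}}

```text
t: 7.25
tool_pos: [0.484, 0.0595, 0.2093]
orientation: [-1.264, 1.107, -1.116]
force: [1.1, -0.0, -0.3]
opening: 0.0177
```

Run:
```python
from plant import robot, imaging, models
from h import *
import pickle
s=robot.read_state(); print(s['t'],s['tool_pos'].round(4),R.from_rotvec(s['orientation']).as_matrix()[:,2].round(3),s['opening'],s['force'].round(2))
m=imaging.camera_model('wrist'); im=imaging.read_camera('wrist')
cv2.imwrite('pics/w9.png',im); pickle.dump((m,s),open('w9.pkl','wb'))
for o in models.outline_of('wrist','card_b'): print(o['confidence'],o['pixel'],o['pixels'].sum())
```

```text
7.25 [0.484  0.0595 0.2093] [0.991 0.131 0.007] 0.01770998240624064 [ 1.06 -0.04 -0.3 ]
0.82 [278.2, 118.1] 1137
0.39 [169.3, 228.9] 962
```

View pics/w9.png

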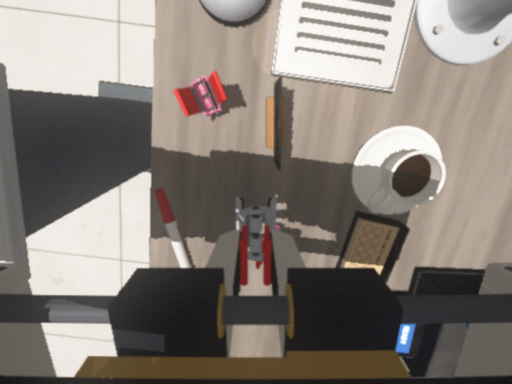

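Run:
```python
import cv2
im=cv2.imread('pics/w9.png')
cv2.imwrite('pics/w9z.png',cv2.resize(im[70:180,240:320],None,fx=5,fy=5,interpolation=cv2.INTER_CUBIC))
```

```text
(no output)
```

View pics/w9z.png

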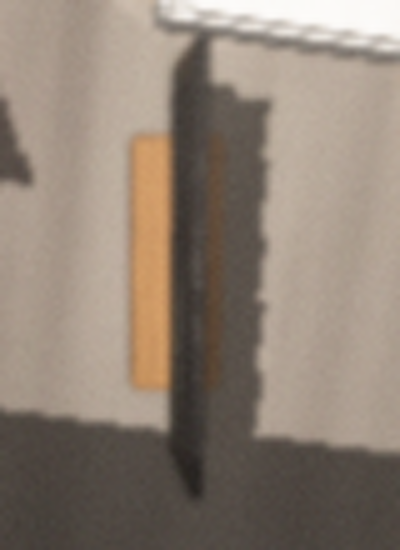

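```bash
cat > b.py <<'E'
from h import *
import pickle
m,s=pickle.load(open('w9.pkl','rb'))
c=lambda x,y:np.array([[240+(x+.5)/5-.5,70+(y+.5)/5-.5]])
a=onz(m,c(200,37),.072)[0];b=onz(m,c(194,497),.072)[0]
print(a,b,np.linalg.norm(a-b),(a+b)/2,np.degrees(np.arctan2((a-b)[1],(a-b)[0]))-90)
# foot corners at z=.014
f=[onz(m,c(*p),.014)[0] for p in [(133,135),(131,388)]]
print(f,np.degrees(np.arctan2((f[0]-f[1])[1],(f[0]-f[1])[0]))-90,np.linalg.norm(f[0]-f[1]))
d=(f[0]-f[1])/np.linalg.norm(f[0]-f[1]); n=np.array([d[1],-d[0],0]); print('centre from foot',(f[0]+f[1])/2+n*.011)
# predicted outlines
for mid,az in [((a+b)/2,np.arctan2((a-b)[1],(a-b)[0])-np.pi/2)]:
    X=np.array([np.cos(az),np.sin(az),0]);Y=np.array([-np.sin(az),np.cos(az),0])
    base=np.array([mid[0],mid[1],0])
    im=cv2.imread('pics/w9.png')
    big=cv2.resize(im[70:180,240:320],None,fx=5,fy=5,interpolation=cv2.INTER_CUBIC)
    def box(lx,ly,z0,z1):
        return np.array([base+sx*lx*X+sy*ly*Y+[0,0,z] for z in (z0,z1) for sx,sy in ((-1,-1),(1,-1),(1,1),(-1,1))])
    for bx in (box(.002,.045,.014,.072),box(.011,.03,0,.014)):
        q=((proj(m,bx)-[240,70]+.5)*5-.5).round().astype(int)
        for i,j in [(0,1),(1,2),(2,3),(3,0),(4,5),(5,6),(6,7),(7,4),(0,4),(1,5),(2,6),(3,7)]: cv2.line(big,tuple(map(int,q[i])),tuple(map(int,q[j])),(0,255,0) if i>=4 else (255,0,255),1)
    cv2.imwrite('pics/b_ov.png',big)
E
python3 b.py
```

```text
[0.49142281 0.17600465 0.072     ] [0.50397584 0.08817978 0.072     ] 0.08871745921288629 [0.49769932 0.13209222 0.072     ] 8.134338422333883
[array([0.48350282, 0.15988627, 0.014     ]), array([0.49131056, 0.10190692, 0.014     ])] 7.669556041818993 0.058502693642280355
centre from foot [0.49830829 0.13236465 0.014     ]
```

View pics/b_ov.png

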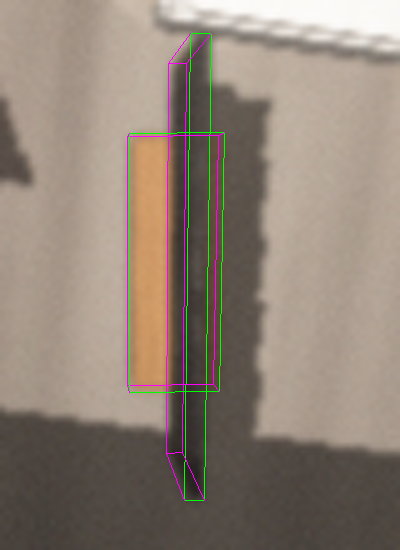

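Run:
```python
from plant import robot
from h import *
s=robot.read_state()
print(plan(s,[.498,.132,.165],np.radians(7.9),1).round(2))
```

```text
[[-69.91  44.42  23.07  -0.38  -0.36   0.08]]
```

Request:
{"op": "carry_out", "data": {"motion": [-0.018,0.01,0.006,-0.2,-0.1,0,-1,-0.022,0.012,0.007,-0.2,-0.1,0,-1,-0.02,0.012,0.006,0,0,0,-1,-0.01,0.006,0.004,0,0,0,-1,0,0,0,0,0,0,-1], "squeeze": 20}}

```text
t: 7.85
tool_pos: [0.4993, 0.1312, 0.1691]
orientation: [-1.268, 1.111, -1.116]
force: [0.0, -0.3, -0.3]
opening: 0.0175
```

```bash
cat > look.py <<'E'
import sys
from plant import robot, imaging, models
from h import *
import pickle
n=sys.argv[1]; z=float(sys.argv[2])
s=robot.read_state(); print(s['t'],s['tool_pos'].round(4),R.from_rotvec(s['orientation']).as_matrix()[:,2].round(4),R.from_rotvec(s['orientation']).as_matrix()[:,1].round(4),s['opening'],s['force'].round(2))
m=imaging.camera_model('wrist'); im=imaging.read_camera('wrist')
pickle.dump((m,s,im),open(n+'.pkl','wb'))
print(plan(s,[.498,.132,z],np.radians(7.9),1).round(2))
cv2.imwrite(f'pics/{n}.png',cv2.resize(im[70:290,180:340],None,fx=2.7*1,fy=2.7,interpolation=cv2.INTER_CUBIC))
if len(sys.argv)>3:
    im=imaging.read_camera('side'); cv2.imwrite(f'pics/{n}s.png',cv2.resize(im[120:240,150:300],None,fx=5,fy=5,interpolation=cv2.INTER_CUBIC))
E
python3 look.py x1 .1145 s
```

```text
7.85 [0.4993 0.1312 0.1691] [0.9917 0.1289 0.0017] [ 0.002  -0.0022 -1.    ] 0.017528505048452 [ 0.   -0.32 -0.26]
[[-1.08 54.55 -1.23 -0.09 -0.49  0.14]]
```

View pics/x1.png

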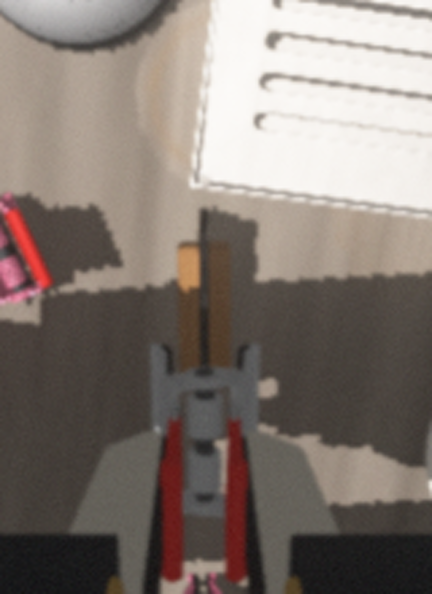

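View pics/x1s.png

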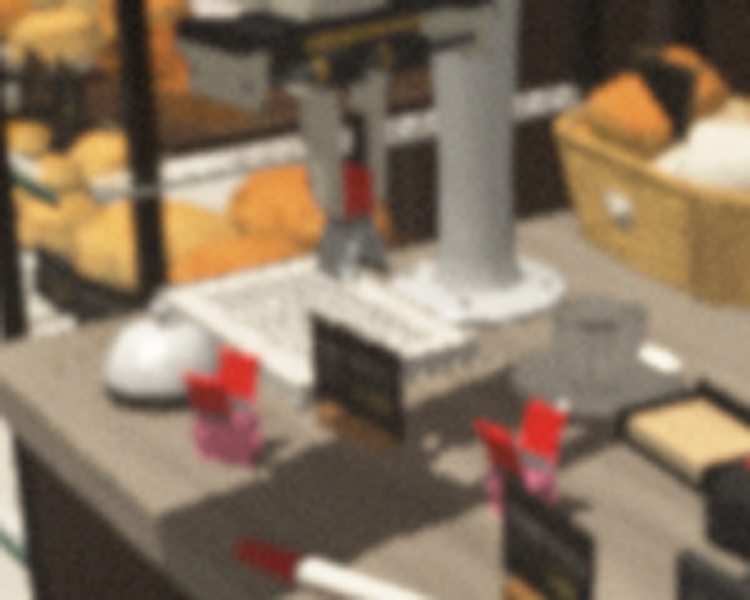

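Request:
{"op": "carry_out", "data": {"motion": [-0.0005,0.01,-0.0003,0,-0.2,0,-1,-0.0005,0.013,-0.0003,0,-0.1,0,-1,0,0.01,0,0,0,0,-1,0,0.005,0,0,0,0,-1,0,0,0,0,0,0,-1], "squeeze": 20}}

```text
t: 8.45
tool_pos: [0.4993, 0.1284, 0.1297]
orientation: [-1.268, 1.107, -1.116]
force: [0.2, 0.2, -1.0]
opening: 0.0176
```

```bash
python3 look.py x2 .1145 s
python3 - <<'E'
from h import *
import pickle
m,s,im=pickle.load(open('x1.pkl','rb'))
p=np.array([[180+(207.5)/2.7-.5,70+(208.5)/2.7-.5]]); e=onz(m,p,.072)[0]; az=np.radians(7.9)
print(e, e[:2]-.045*np.array([-np.sin(az),np.cos(az)]))
E
```

```text
8.45 [0.4993 0.1284 0.1297] [0.9914 0.131  0.0042] [ 0.0046 -0.003  -1.    ] 0.01763882541606941 [ 0.25  0.21 -0.96]
[[-3.8  15.2  -0.92 -0.24 -0.37  0.21]]
[0.49210272 0.18436526 0.072     ] [0.49828772 0.13979234]
```

View pics/x2.png

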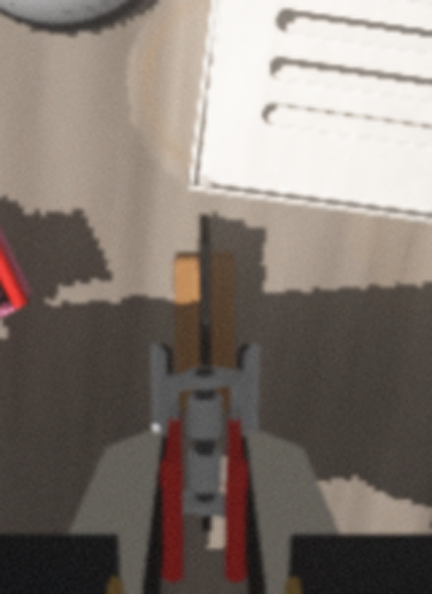

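View pics/x2s.png

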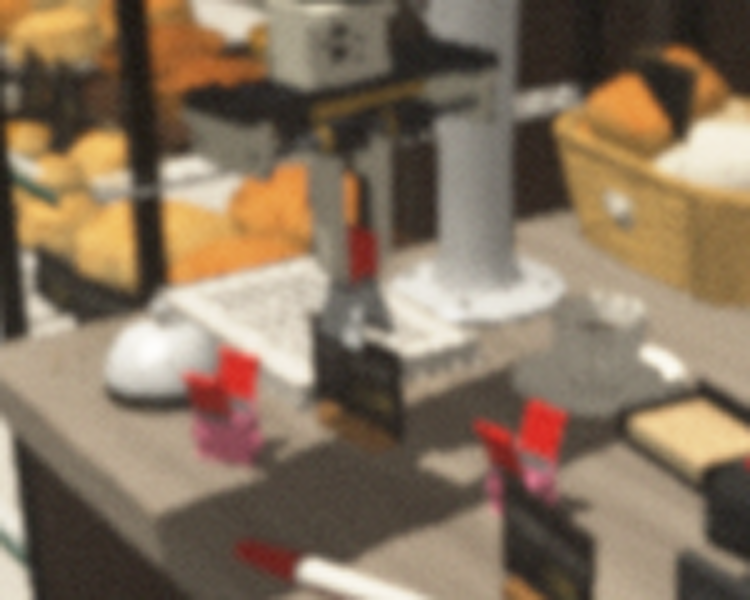

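```bash
python3 - <<'E'
from h import *
import pickle
m,s,im=pickle.load(open('x2.pkl','rb'))
az=np.radians(7.9);Y=np.array([-np.sin(az),np.cos(az)])
cv2.imwrite('pics/x2z.png',cv2.resize(im[140:290,225:285],None,fx=5,fy=5,interpolation=cv2.INTER_CUBIC))
X=np.array([np.cos(az),np.sin(az),0]);Y=np.array([-np.sin(az),np.cos(az),0]);
for B in ([.498,.132,0],[.498,.128,0]):
    big=cv2.resize(im[70:290,180:340],None,fx=3,fy=3,interpolation=cv2.INTER_CUBIC)
    def box(lx,ly,z0,z1):
        return np.array([np.array(B)+sx*lx*X+sy*ly*Y+[0,0,z] for z in (z0,z1) for sx,sy in ((-1,-1),(1,-1),(1,1),(-1,1))])
    for bx in (box(.002,.045,.014,.072),box(.011,.03,0,.014)):
        q=((proj(m,bx)-[180,70]+.5)*3-.5).round().astype(int)
        for i,j in [(0,1),(1,2),(2,3),(3,0),(4,5),(5,6),(6,7),(7,4),(0,4),(1,5),(2,6),(3,7)]: cv2.line(big,tuple(map(int,q[i])),tuple(map(int,q[j])),(0,255,0) if i>=4 else (255,0,255),1)
    cv2.imwrite('pics/x2ov_%d.png'%(B[1]*1000),big)
E
python3 -c "
import cv2,numpy as np
cv2.imwrite('pics/x2ov.png',np.hstack([cv2.imread('pics/x2ov_132.png')[:600,:380],cv2.imread('pics/x2ov_128.png')[:600,:380]]))"
```

```text
(no output)
```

View pics/x2ov.png

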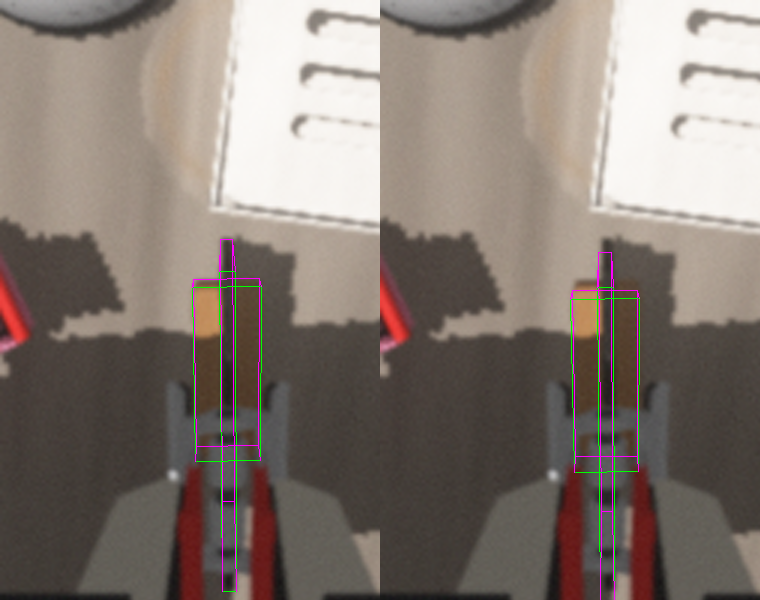

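View pics/x2z.png

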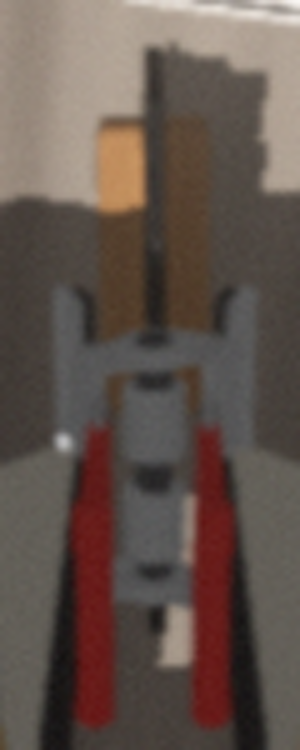

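Request:
{"op": "carry_out", "data": {"motion": [-0.002,0.004,0,-0.2,-0.3,0,-1,-0.0015,0.006,0,0,-0.2,0,-1,0,0.004,0,0,0,0,-1,0,0,0,0,0,0,-1,0,0,0,0,0,0,-1], "squeeze": 20}}

```text
t: 9.05
tool_pos: [0.5004, 0.1327, 0.1167]
orientation: [-1.272, 1.1, -1.109]
force: [-0.2, 0.1, -0.6]
opening: 0.0172
```

```bash
python3 look.py x3 .1145 s
```

```text
9.05 [0.5004 0.1327 0.1167] [0.99   0.141  0.0038] [ 0.0042 -0.0029 -1.    ] 0.017176270006089678 [-0.21  0.08 -0.59]
[[ 0.37  2.2  -2.44 -0.22  0.21  0.2 ]]
```

View pics/x3.png

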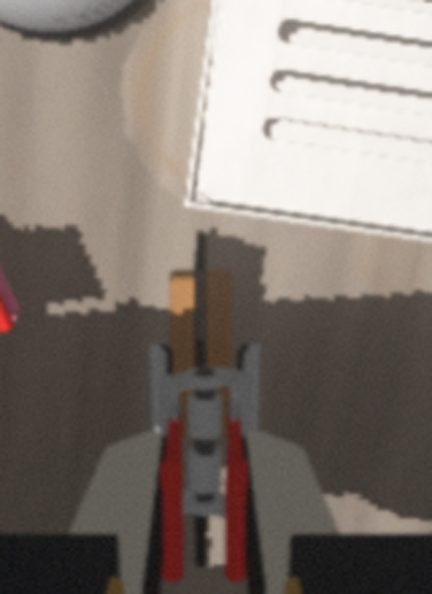

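View pics/x3s.png

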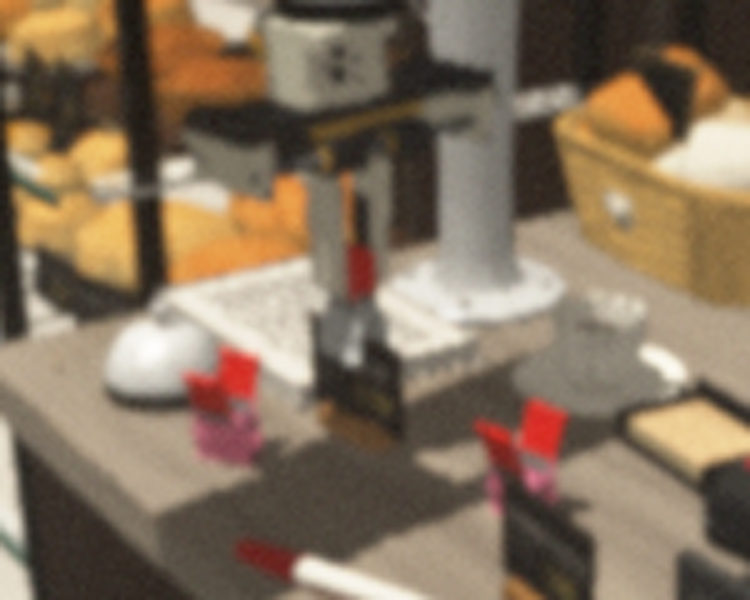

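Request:
{"op": "carry_out", "data": {"motion": [0.0003,0.0015,-0.0016,-0.2,0.1,0,-1,0,0.0007,0,0,0,0,-1,0,0,0,0,0,0,-1,0,0,0,0,0,0,-1,0,0,0,0,0,0,-1], "squeeze": 20}}

```text
t: 9.65
tool_pos: [0.4991, 0.1321, 0.115]
orientation: [-1.273, 1.103, -1.109]
force: [-0.6, 0.1, -0.5]
opening: 0.0175
```

```bash
python3 look.py x4 .1145 s
python3 - <<'E'
import pickle,cv2
m,s,im=pickle.load(open('x4.pkl','rb'))
cv2.imwrite('pics/x4z.png',cv2.resize(im[140:290,225:285],None,fx=5,fy=5,interpolation=cv2.INTER_CUBIC))
E
```

```text
9.65 [0.4991 0.1321 0.115 ] [0.9903 0.1388 0.0011] [ 0.0015 -0.0033 -1.    ] 0.01747823199740722 [-0.61  0.14 -0.5 ]
[[-0.08  0.51 -1.07 -0.06  0.08  0.2 ]]
```

View pics/x4z.png

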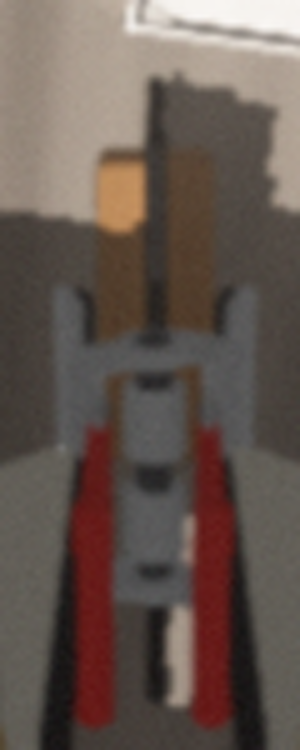

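View pics/x4s.png

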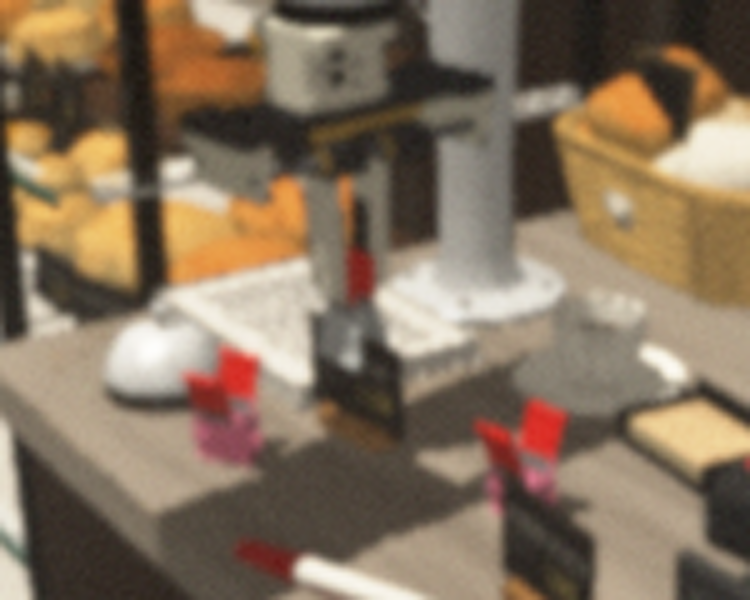

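Run:
```python
from plant import robot, imaging
import cv2
a=imaging.read_camera('top'); b=cv2.imread('pics/top0.png')
f=lambda i:cv2.resize(i[165:265,130:340],None,fx=3,fy=3,interpolation=cv2.INTER_CUBIC)
import numpy as np
cv2.imwrite('pics/fin.png',np.vstack([f(b),f(a)])[:600])
s=robot.read_state(); print(s['t'],s['tool_pos'].round(4),s['opening'],s['dq'].round(3),s['force'].round(2))
```

```text
9.8 [0.4991 0.1321 0.115 ] 0.01772144907703477 [-0.001  0.001 -0.    -0.    -0.002  0.001] [-0.26  0.3  -0.2 ]
```

View pics/fin.png

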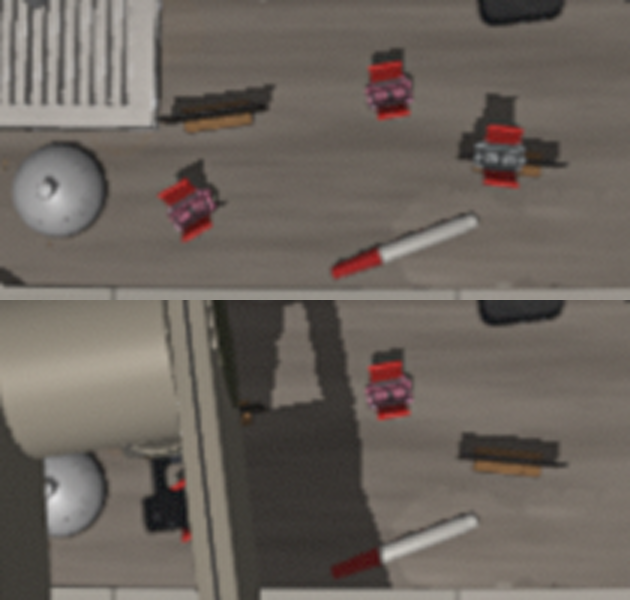

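Card A is still at its place with the clip gone (lower crop, around (510,455)). The pink clip, pen and bell are unmoved, and the arm is still with the clip held at 17.7 mm. I'm handing the job in.

Run:
```python
from plant import robot
print(robot.close_job()); s=robot.read_state(); print(s['t'],s['tool_pos'].round(4),s['opening'])
```

```text
the job is handed in; nothing more can be done
None
the job is handed in; nothing more can be done
```

I took the steel red-handled clip off card A, choosing it over the two pink look-alikes. I squeezed it open at 20 N, lifted it straight off and carried it to card B. I handed the job in at about 9.8 s with the arm at rest and the clip still held squeezed.

**Last checks on the clip:**
- **Squeezed open:** the gripper opening read 17.7 mm and the handles looked parallel. The stated width at full squeeze is 19 mm, so the reading is 1.3 mm below that.
- **Not touching card B:** the wrist picture shows the card midway between the jaws, within about 0.5 mm. The measured force was under 1 N, within its usual scatter.
- **Square and centred:** the clip is square to the card within about 0.3°, and in the middle of its edge to about 1 mm. The wrist camera put the card's middle at y ≈ 0.132, and the card model drawn there fitted two pictures. My rough first top-view estimate was 0.125, which I did not use.
- **Depth:** the mouth is about 9.4 mm below the card's edge. I worked this out from the tool height and did not measure it directly, but the clip shows no slip in the grip since it was picked up.

**Last checks on the rest of the counter:**
- **Card A and loose things:** in the last top picture card A, the pen, the bell and one pink clip stand where they were.
- **Hidden from view:** the arm hid part of the bell, most of card B and the other pink clip in that picture. The last side picture showed card B standing and the bell and pink clip in place.
- **Cup and mouse:** I did not compare these against the start pictures. The path kept clear of both.

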